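# Snap the seal-kit box shut

## Task

Close the lid of the seal-kit box whose rim is still standing up: press the rim down with the fingertips on each of its four sides until every side has clicked shut and lies flush. Only press: do not pick the box up, tip it or push it away, and leave the box that is already shut and everything else on the table where it is. Finish with the gripper clear of everything.

Things in the scene. Friction and masses are not known exactly. Their poses are not given: they have to be found in the camera images.
- kit_box: the seal-kit box to close: grey plastic box with an off-white lid, loose on the table, about 1.2 kg, 140 (own x) x 190 (own y) mm, 54 mm high when shut. Origin at the centre of its underside, z up. The middle panel (top 51 mm above the table) and the four corners of the lid (top 54 mm) are already down; between the corners each of the four sides has a rim section, 28 mm deep, hinged along its inner edge, that now stands up at a slope, its outer edge about 9 mm too high
- rim_near (a joint): angle of the rim section on the long side, on the box's own -x side; 131 mm long; 0 = shut (flush, level), about 0.32 rad = open as found. A snap spring holds it at either end: pressing down near the outer edge takes about 8 N (6 to 11 N) at first, past half-way (0.16 rad) it clicks shut by itself and stays; pressed less far it springs back up
- press_near (a point): point on top of that section (-x side of the box), at the middle of its length, 22 mm out from its hinge line and 9 mm in from its outer edge, moves with it: 54 mm above the table when shut, about 61 mm when open; where to press
- rim_right (a joint): angle of the rim section on the short side, on the box's own -y side; 81 mm long; 0 = shut (flush, level), about 0.32 rad = open as found. A snap spring holds it at either end: pressing down near the outer edge takes about 8 N (6 to 11 N) at first, past half-way (0.16 rad) it clicks shut by itself and stays; pressed less far it springs back up
- press_right (a point): point on top of that section (-y side of the box), at the middle of its length, 22 mm out from its hinge line and 9 mm in from its outer edge, moves with it: 54 mm above the table when shut, about 61 mm when open; where to press
- rim_far (a joint): angle of the rim section on the long side, on the box's own +x side; 131 mm long; 0 = shut (flush, level), about 0.32 rad = open as found. A snap spring holds it at either end: pressing down near the outer edge takes about 8 N (6 to 11 N) at first, past half-way (0.16 rad) it clicks shut by itself and stays; pressed less far it springs back up
- press_far (a point): point on top of that section (+x side of the box), at the middle of its length, 22 mm out from its hinge line and 9 mm in from its outer edge, moves with it: 54 mm above the table when shut, about 61 mm when open; where to press
- rim_left (a joint): angle of the rim section on the short side, on the box's own +y side; 81 mm long; 0 = shut (flush, level), about 0.32 rad = open as found. A snap spring holds it at either end: pressing down near the outer edge takes about 8 N (6 to 11 N) at first, past half-way (0.16 rad) it clicks shut by itself and stays; pressed less far it springs back up
- press_left (a point): point on top of that section (+y side of the box), at the middle of its length, 22 mm out from its hinge line and 9 mm in from its outer edge, moves with it: 54 mm above the table when shut, about 61 mm when open; where to press
- shut_box: a second box of the same make and size, already shut on all sides; origin at the centre of its underside; leave alone
- tape: roll of yellow packing tape lying flat, 100 mm across, 48 mm high; origin under its centre; leave alone
- jar: white jar of grease with a black cap, 68 mm across, 85 mm high; origin under its centre; leave alone
- seal: black rubber ring lying flat, 48 mm across, 12 mm high; origin under its centre; leave alone
- spool: upright steel valve spool, 28 mm across, 78 mm high; origin under its centre; leave alone
- carton: small brown carton, 60 x 90 x 45 mm high; origin under its centre; leave alone
- driver: black-handled screwdriver lying on the table, 200 mm long along its own x, 26 mm thick; origin under its middle; leave alone
- link: red-brown cast link with two round eyes, 110 x 44 x 24 mm high; origin under its centre; leave alone
Not all that is in view belongs to the job. What is shaped like the kit_box but green or pink is not meant.

How it is judged:
At the end, for the whole second after the job is handed in: All four rim sections are shut to within 0.05 rad (1.4 mm at the outer edge); the box stands level on the table, at rest, within 40 mm of where it was (value of joint each of rim_near, rim_right, rim_far, rim_left below 0.05 rad and height (world z) of kit_box below 0.008 m and angle between kit_box's own z axis and vertical below 0.05 rad and distance of kit_box from where it was at the start of the episode below 0.04 m and linear speed of kit_box below 0.02 m/s); the robot touches nothing.
It fails at once if the arm or the gripper's body, instead of the fingers, presses on the box (contact force between the arm and kit_box above 8 N).
It fails at once if the box being closed is lifted off the table or tipped up (height (world z) of kit_box above 0.012 m or angle between kit_box's own z axis and vertical above 0.12 rad).
It fails at once if the box being closed is pushed more than 40 mm from where it stood (distance of kit_box from where it was at the start of the episode above 0.04 m).
It fails at once if the shut box or another thing on the table is moved more than 30 mm (distance of any of shut_box, tape, jar, seal, spool, carton, driver, link from where it was at the start of the episode above 0.03 m).
It also fails if it takes over 48 s, if anything falls off the work surface, if the arm or the gripper's body presses on something with over 40 N, if the wrist force passes 120 N, or if a joint passes its speed limit or range.

## Robot

A 6-joint arm with a two-finger parallel gripper is mounted at the origin on the work surface. World frame = base frame: x ahead of the robot, y to its left, z up, the work surface at z = 0. Lengths are in m, angles in rad, forces in N, time in s.
With the tool pointing down it reaches from about 0.3 to 0.875 m from the base axis. Payload 6.4 kg.
Tool frame: the origin (TCP) lies on the centre line of the jaws, within the pads' length; the fingertips stand 17 mm ahead of it and the grasp point (between the pads) lies 2 mm behind it; y points along the fingers, x is the direction in which the jaws open and shut, and the axes are right-handed (so a half turn about y gives the same grasp; the last joint's range is limited). The gripper opens to 88 mm and grips with 3 to 60 N. Pads are 18 mm wide; open, the fingers measure 123 mm over their backs; the gripper's body (75 mm by 187 mm) begins 45 mm behind the grasp point.
Start: joints at [-1.32, 0.181, 1.607, -0, 1.354, -0.206], TCP at [0.254, -0.516, 0.256] pointing down, gripper open.
Joint ranges: [-2.99, 2.99], [-0.89, 2.07], [0.3, 2.58], [-1.14, 4.28], [0, 2.63], [-3.12, 3.12]. Speed limits (rad/s): [2.57, 2.57, 3.01, 3.14, 3.14, 3.14].

## Interface

Orientations are given as a unit quaternion [w, x, y, z].
In Python, from station import * gives the robot as it stands.
- The arm moves only by the tool carry_out, never from a script. Its argument "series" is a list of rows, each a list of 2 entries, a list of its own where there are three numbers: the shift along the world's x, y, z in mm, then the turn about the world's z in rad. A call has exactly 8 rows; each row is the pose to reach, as a shift and turn from the pose measured when the call began; what a row does not reach only later rows make up. A row lasts 1/10 s, in which the tool goes at most 50 mm and 8.59 degrees, less where a joint would pass 70% of its speed; a pose out of reach is approached as far as the arm can. A call with a gripper value outside its range is refused whole. "hand" is the opening, from -1 (shut) to 1 (fully open), so that 0 is half open, set as the call begins (left out, the last holds). The fingers move at their own pace and stop on an object; the grip force is fixed at half the most. Time passes only in rows, so rows that repeat a pose let the fingers close, or fill a call up. It gives the time, the measured TCP pose, the force and the opening at its end, in the units of the state.
- observe(): the state, without advancing time (a new reading comes with each control period).
- snapshot(name): name is "side" or "top"; returns a dict with "img" (420x560x3 uint8, blue, green, red), "range_z" (420x560 float32, m along the optical axis (not along the pixel's ray), 0 where there is no reading), "camera_matrix" (3x3 intrinsics, pixels), "extrinsics" (4x4, takes a point from camera to world coordinates). Camera axes: x right, y down, z forward; pixel columns grow to the right and rows downward; lengths in m; the calibration is good to about 2 mm. A picture is of the moment at which its call begins.
- close_job(): hands the job in, once; it reports no verdict.
Trained networks look in the newest picture that a camera, given by its name, has taken for a name from the list of things; names that differ only in an ending like _2 or _b are one class to them, and where a whole thing is asked for, a point or a joint stands for the part that bears it (a point fixed in the world has none). Each returns a list of dicts, best first, with "confidence" (0 to 1); they miss things now and then, are a little off and sometimes report something else, mostly with a low value. They report only what shows in the picture. A call takes as long as a camera call. They do not tell look-alikes from the thing itself.
- look_for(camera, label): "uv" ([column, row] in pixels, amid what is visible of it).
- spot_point(camera, label): "uv" ([column, row] in pixels: a listed point, or the origin of a listed thing).
The state is a dict: "time_s": time; "qpos": joint angles; "qvel": joint speeds; "joint_efforts": joint torques, N m; "tcp_pos": TCP position; "tool_rot": TCP orientation; "contact_force": force on the tool from outside, world axes, zero at the start; "wrist_torque": the same for the moment, N m; "width": opening from 0.0 (shut) to 1.0 (fully open).
Only numpy, scipy, OpenCV 4.12 (cv2) and the standard library are available. Lean on these libraries where they do the work, as an engineer would, in place of code of your own. Each camera call takes 0.05 s, during which the arm holds its last target.

## Working session

There is one attempt and no reset: what is moved stays moved. The work goes in short steps, Python scripts to look and compute and a tool call to move; the robot and the scene stay as the last step left them, time stands still between calls to the robot, and variables do not carry over. Pictures are saved under pics/ and viewed, and the job is handed in when it is done.

Besides the shell and the picture viewer there is one more tool, called after "Emit:" as a command line: name --argument value ..., lists and objects as JSON in quotes. carry_out: Moves the arm, as the interface text tells. Its arguments: {"type":"object","properties":{"series":{"type":"array"},"hand":{"type":"number"}},"required":["series"]}

```bash
ls; mkdir -p pics; cat > h.py <<'E'
from station import *
import numpy as np, cv2
def world(s,uv,r=2):
    u,v=int(round(uv[0])),int(round(uv[1]))
    p=s["range_z"][v-r:v+r+1,u-r:u+r+1]; z=np.median(p[p>0])
    K=s["camera_matrix"]; c=np.array([(uv[0]-K[0,2])/K[0,0]*z,(uv[1]-K[1,2])/K[1,1]*z,z,1])
    return (s["extrinsics"]@c)[:3]
def cloud(s):
    z=s["range_z"].astype(float);K=s["camera_matrix"];v,u=np.mgrid[:z.shape[0],:z.shape[1]]
    P=np.stack([(u-K[0,2])/K[0,0]*z,(v-K[1,2])/K[1,1]*z,z],-1)
    E=s["extrinsics"];W=P@E[:3,:3].T+E[:3,3];W[z<=0]=np.nan
    return W
E
python3 - <<'E'
from h import *
o=observe();print(o["time_s"],o["tcp_pos"],o["tool_rot"],o["width"])
for c in("top","side"):
    s=snapshot(c);cv2.imwrite(f"pics/{c}0.png",s["img"]);print(s["extrinsics"][:3,3])
    for l in("kit_box",):
        for d in look_for(c,l): print(c,l,d,world(s,d["uv"]))
    for l in("kit_box","press_near","press_right","press_far","press_left","shut_box"):
        for d in spot_point(c,l): print(c,l,d,world(s,d["uv"]))
E
```

```text
pics
0.0 [ 0.25351329 -0.515537    0.25482966] [ 0.60063959 -0.59980314  0.37424873 -0.37337136] 0.9980611997087745
[ 0.40291203 -0.034061    1.56492814]
top kit_box {'uv': [342.7, 210.7], 'confidence': 0.92} [ 0.50847647 -0.18068708  0.05037752]
top kit_box {'uv': [205.2, 288.3], 'confidence': 0.91} [0.26664883 0.24642317 0.05170973]
top kit_box {'uv': [418.5, 297.6], 'confidence': 0.68} [ 0.24117358 -0.41124303  0.05136951]
top kit_box {'uv': [421.8, 300.6], 'confidence': 0.83} [ 0.23193461 -0.42155483  0.0498298 ]
top kit_box {'uv': [340.9, 213.0], 'confidence': 0.72} [ 0.50121669 -0.17495583  0.05127943]
top kit_box {'uv': [207.1, 288.1], 'confidence': 0.65} [0.26731032 0.24047464 0.05194393]
top press_near {'uv': [195.9, 312.7], 'confidence': 0.75} [0.18991712 0.27688961 0.03857922]
top press_near {'uv': [430.9, 323.9], 'confidence': 0.65} [ 0.25263001 -0.29177393  0.62170145]
top press_near {'uv': [349.9, 226.9], 'confidence': 0.6} [ 0.45777271 -0.2022381   0.05502443]
top press_right {'uv': [369.3, 202.0], 'confidence': 0.75} [ 0.53495905 -0.26227249  0.05985307]
top press_rig
[... 1486 characters left out ...]
} [0.19920806 0.26345238 0.0546622 ]
side press_right {'uv': [361.4, 291.3], 'confidence': 0.89} [0.24542487 0.17281159 0.05447368]
side press_right {'uv': [294.4, 155.6], 'confidence': 0.58} [ 0.55817933 -0.25902781  0.06316638]
side press_far {'uv': [280.2, 177.9], 'confidence': 0.89} [ 0.56347538 -0.14192392  0.06027688]
side press_far {'uv': [319.1, 302.0], 'confidence': 0.85} [0.33043494 0.23382392 0.05297737]
side press_left {'uv': [306.3, 191.8], 'confidence': 0.6} [ 0.47144162 -0.11269577  0.05723225]
side press_left {'uv': [322.6, 344.2], 'confidence': 0.57} [0.29399259 0.33234508 0.05499218]
side shut_box {'uv': [249.4, 279.0], 'confidence': 0.58} [0.50583621 0.22803264 0.05137983]
```

View pics/top0.png

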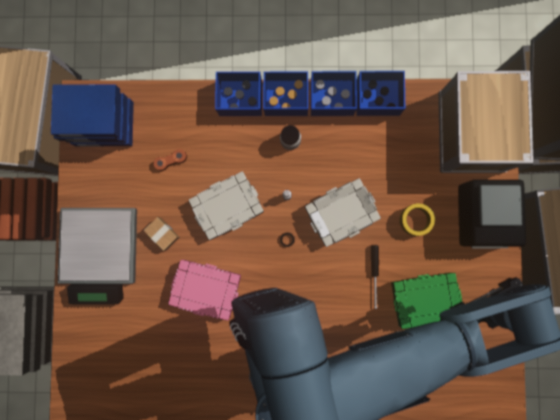

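View pics/side0.png

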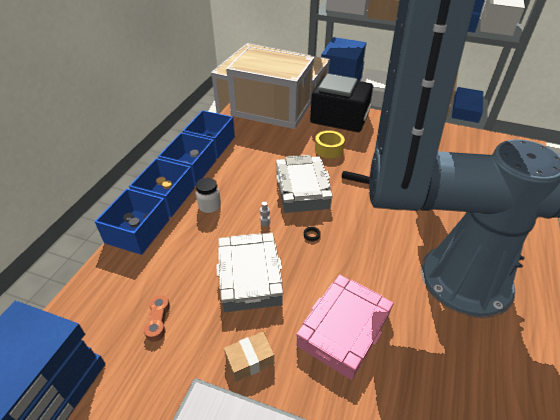

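```bash
python3 - <<'E'
from h import *
s=snapshot("top");cv2.imwrite("pics/crop1.png",cv2.resize(s["img"][160:262,280:410],None,fx=5,fy=5,interpolation=cv2.INTER_CUBIC))
W=cloud(s)
q=W[180:250:4,290:400:4]
H=(W[...,2]*1000)
print(np.nan_to_num(H[176:252:3,296:398:4]).round().astype(int))
E
```

```text
[[  0   0  -2   2   1  -2  -2  -4   1  -2   2   2  -5  -4   3  -2  -4   2
   -5  -5  -2   0   3  -3  -2  -1]
 [  2   0   0  -1   2   2   0   3   0   3  -6   2   4   0  -3  51  -2   0
   -1  -1   4  -2   4   2  -8  -4]
 [ -5  -4   1   1  -4   0  -1  -4  -4   4   1  -1  -2  52  55  49  54  -1
   -3   1  -1  -2   2   0  -3   5]
 [ -5  -2   0   2  -3   5  -6  -1  -1 -12   2  -3  65  60  59  51  51  -1
   -6  -1   3   1   0   0  -2  -3]
 [ -1   0  -3  -4   3   0   0   4   0  45  53  66  72  57  63  54  61  61
   -1   1   4   2  -4   0  -2   1]
 [ -3  -1   1  -3   0   0   5   7  49  58  59  55  59  53  50  52  59  53
    0   0   1   0  -4   2  -7   5]
 [  4   0   4   0  -4   0  -2  -7  63  65  54  57  53  50  49  55  61  55
   67   2   0   1   2   1  -3   5]
 [  0  -1  -3  -4   6   6  58  62  57  58  57  55  50  50  54  46  55  61
   59  54   0  -1  -2   5  -5   1]
 [  5  -6  -2   5  -2  59  59  62  62  52  52  54  47  45  51  52  53  46
   55  50   6  -5   0   2  -1   3]
 [  1  -4   1  -1  54  62  61  56  51  50  50  46  42  52  45  48  55  60
   60  61   1   4  -1  -2  -2   4]
 [  1   0 
[... 1034 characters left out ...]
55   3  -3
   -3  -3   1   1   2  -7   0  -1]
 [ -5  -5  -4   2  -9  -5  53  47  55  62  61  63  59  -5   3  -5   3   9
   -3  -1   0  -6  -1  -2  -6  -1]
 [  1   2   9   6   6   0  -5  53  53  54  63  62   3   1   1  -3  -2   0
    4   2  -6  -6   7   1   5  -1]
 [  3   3   2  -3   4  -8   1  48  55  54  54   4  -4   2  -6   1  -5   4
   -6  -2   2  -2  -6  -1   0  -2]
 [  2  -6   3   6  -2  -3   3  -3  48  -1  -6   1  -5   2   6   1   5  -2
    8  19  28  -3  -1   4  -7   4]
 [ -5  -3   4  -3   3  -5   3  -1   0  -2   5   0   0  -4  -2  -3   3  -1
   -3  23  19   1   1   2   4  -3]
 [-10  -5   0   4  -5  -2  -1   3  -3  -1   0  -1   6  -2   4   2   0  -7
    1  22  23   4   5  -1   1   1]]
```

View pics/crop1.png

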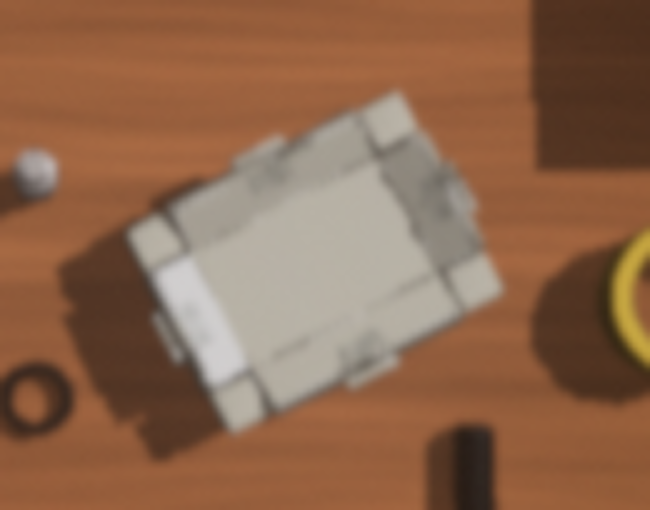

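Candidates are four box shapes in the top view. The white one at (342,211) has raised, shaded rims at 60+ mm, so that is the target. The white one at (226,206) is flat and shut, the pink one (205,288) and green one (425,300) are excluded by the task. The crop confirms four tilted rim sections. Next I fit the box's pose.

```bash
cat > fit.py <<'E'
from h import *
from scipy.optimize import minimize
def fit(s,x0=(0.508,-0.18,0.46),r=0.15):
    W=cloud(s);m=(W[...,2]>.035)&(W[...,2]<.09)&(np.hypot(W[...,0]-x0[0],W[...,1]-x0[1])<r)
    P=W[m][:,:2]
    # soft IoU of the 140x190 rectangle against grid mask: minimise inside-outside using all pixels near
    A=(np.hypot(W[...,0]-x0[0],W[...,1]-x0[1])<r)
    Q=W[A][:,:2];lab=m[A]*2.-1
    def f(p):
        c,sn=np.cos(p[2]),np.sin(p[2]);d=Q-p[:2]
        a=abs(d@[c,sn])-.07;b=abs(d@[-sn,c])-.095
        k=1/(1+np.exp(np.clip(np.maximum(a,b)/.0015,-40,40)))
        return -(k*lab).sum()/len(Q)
    best=min((minimize(f,np.array(x0)+[dx,dy,dt],method="Nelder-Mead",options=dict(xatol=1e-5,fatol=1e-7)) for dx in(-.008,.008) for dy in(-.008,.008) for dt in(-.06,.06)),key=lambda r:r.fun)
    return best.x,W
def rims(W,p):
    x,y,t=p;c,sn=np.cos(t),np.sin(t);d=W[...,:2]-[x,y];a=d@np.array([c,sn]);b=d@np.array([-sn,c]);z=W[...,2]
    ok=(z>.03)&(z<.09)
    for n,u,v,L,h in(("near",-a,b,.055,.07),("far",a,b,.055,.07),("right",-b,a,.03,.095),("left",b,a,.03,.095)):
        m=ok&(abs(v)<L)&(abs(v)>.0)&(u>h-.028)&(u<h-.002)
        k=np.polyfit(u[m]-(h-.028),z[m],1)if m.sum()>20 else(0,0)
        print(n,m.sum(),"slope",round(k[0],3),"z mean",z[m].mean().round(4))
if __name__=="__main__":
    s=snapshot("top");p,W=fit(s);print("pose",p.round(4));rims(W,p)
    x,y,t=p;R=np.array([[np.cos(t),-np.sin(t)],[np.sin(t),np.cos(t)]])
    for n,q in dict(near=(-.061,0),far=(.061,0),right=(0,-.086),left=(0,.086)).items(): print(n,(R@q+[x,y]).round(4))
    for pc in("jar","spool","tape","seal","driver"):
        for d in look_for("top",pc)[:1]: print(pc,d["confidence"],world(s,d["uv"]).round(3))
    o=observe();print(o["time_s"])
    from scipy.spatial.transform import Rotation as Ro
    q=o["tool_rot"];print(Ro.from_quat([q[1],q[2],q[3],q[0]]).as_matrix().round(3))
E
python3 fit.py
```

```text
pose [ 0.5056 -0.1799  0.481 ]
near 299 slope 0.29 z mean 0.0584
far 300 slope 0.342 z mean 0.058
right 172 slope 0.435 z mean 0.0582
left 159 slope 0.313 z mean 0.0584
near [ 0.4516 -0.2082]
far [ 0.5597 -0.1517]
right [ 0.5454 -0.2562]
left [ 0.4658 -0.1037]
jar 0.81 [ 0.722 -0.02   0.083]
spool 0.62 [ 0.556 -0.006  0.063]
driver 0.72 [ 0.348 -0.283  0.024]
1.15
[[ 0.441 -0.     0.897]
 [-0.897  0.     0.441]
 [-0.    -1.    -0.   ]]
```

Emit:
carry_out --hand -1 --series '[[[25,38,-10],0.0],[[50,77,-20],0.0],[[75,115,-40],0.02],[[100,155,-60],0.025],[[125,193,-80],0.025],[[150,232,-100],0.025],[[175,270,-110],0.025],[[198,307,-120],0.025]]'

```text
time_s: 1.95
tcp_pos: [0.4523, -0.2071, 0.1352]
tool_rot: [0.605, -0.605, 0.366, -0.366]
contact_force: [0.7, -0.2, -0.5]
width: 0.296
```

Emit:
carry_out --series '[[[0,-1,0],0],[[0,-1,-15],0],[[0,-1,-30],0],[[0,-1,-45],0],[[0,-1,-52],0],[[0,-1,-55],0],[[0,-1,-58],0],[[0,-1,-58],0]]'

```text
time_s: 2.75
tcp_pos: [0.4523, -0.2089, 0.0778]
tool_rot: [-0.605, 0.605, -0.366, 0.366]
contact_force: [-2.1, 0.9, 4.7]
width: 0.003
```

Emit:
carry_out --series '[[[0,0,-2],0],[[0,0,-4],0],[[0,0,-6],0],[[0,0,-7],0],[[0,0,-8],0],[[0,0,-8],0],[[0,0,-8],0],[[0,0,-8],0]]'

```text
time_s: 3.55
tcp_pos: [0.4526, -0.2091, 0.0712]
tool_rot: [-0.605, 0.605, -0.366, 0.366]
contact_force: [-5.5, 2.2, 16.8]
width: 0.003
```

Emit:
carry_out --series '[[[0,0,20],0],[[0,0,35],0],[[30,15,35],0],[[60,32,35],0],[[90,48,35],0],[[107,57,30],0],[[107,57,25],0],[[107,57,20],0]]'

```text
time_s: 4.35
tcp_pos: [0.5591, -0.1519, 0.0903]
tool_rot: [-0.605, 0.605, -0.366, 0.366]
contact_force: [-0.3, -0.0, -0.6]
width: 0.009
```

```bash
python3 - <<'E'
from fit import *
s=snapshot("side");cv2.imwrite("pics/side1.png",cv2.resize(s["img"][120:240,230:390],None,fx=5,fy=5,interpolation=cv2.INTER_CUBIC))
W=cloud(s);rims(W,(.5056,-.1799,.481))
o=observe();print(o["tcp_pos"],o["contact_force"])
E
```

```text
near 201 slope 0.056 z mean 0.0543
far 112 slope 0.365 z mean 0.0593
right 57 slope 0.322 z mean 0.0594
left 77 slope 0.35 z mean 0.0592
[ 0.55817938 -0.15194826  0.08946286] [-0.63875507  1.19276527 -0.49556277]
```

View pics/side1.png

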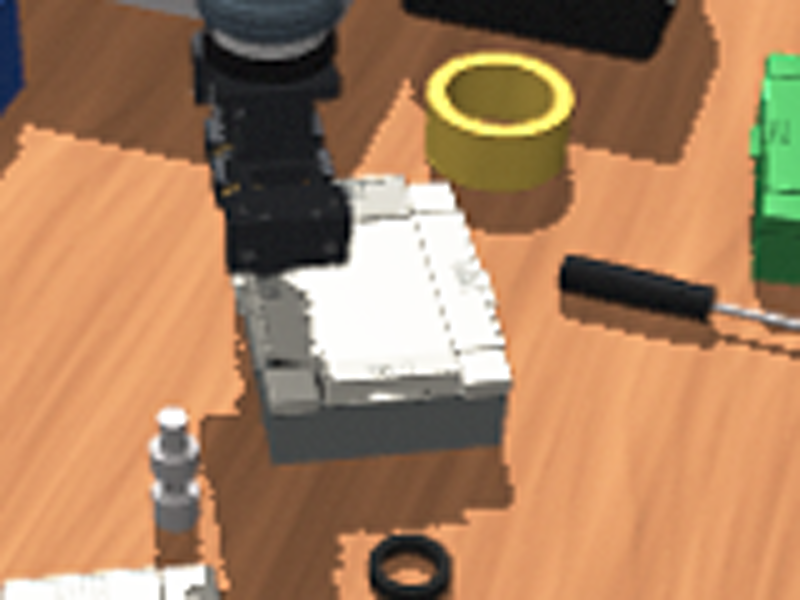

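Near is shut: its slope is about 0.06 and it looks flush. The other three are still up, and the gripper is over the far rim. I press that one next.

Emit:
carry_out --series '[[[1,0,-5],0],[[1,0,-9],0],[[1,0,-12],0],[[1,0,-15],0],[[1,0,-17],0],[[1,0,-19],0],[[1,0,-20],0],[[1,0,-20],0]]'

```text
time_s: 5.2
tcp_pos: [0.5589, -0.1523, 0.0712]
tool_rot: [-0.604, 0.606, -0.367, 0.365]
contact_force: [-6.7, 0.8, 17.5]
width: 0.002
```

Emit:
carry_out --series '[[[0,0,20],0],[[0,0,35],0],[[-4,-30,35],0],[[-8,-60,35],0],[[-11,-90,35],0],[[-14,-104,30],0],[[-14,-104,25],0],[[-14,-104,20],0]]'

```text
time_s: 6.0
tcp_pos: [0.5445, -0.2554, 0.0903]
tool_rot: [-0.604, 0.605, -0.368, 0.365]
contact_force: [0.1, 0.2, -1.0]
width: 0.005
```

Emit:
carry_out --series '[[[0,0,-5],0],[[0,0,-9],0],[[0,0,-12],0],[[0,0,-15],0],[[0,0,-17],0],[[0,0,-19],0],[[0,0,-20],0],[[0,0,-20],0]]'

```text
time_s: 6.8
tcp_pos: [0.5445, -0.2549, 0.0713]
tool_rot: [-0.605, 0.605, -0.368, 0.365]
contact_force: [-3.8, 3.2, 10.6]
width: 0.005
```

Now left at (0.4658, -0.1037), a shift of (-79, +151).

Emit:
carry_out --series '[[[0,0,20],0],[[0,0,35],0],[[-20,38,35],0],[[-40,76,35],0],[[-60,114,35],0],[[-79,151,35],0],[[-79,151,25],0],[[-79,151,20],0]]'

```text
time_s: 7.6
tcp_pos: [0.4657, -0.1035, 0.0912]
tool_rot: [-0.605, 0.605, -0.367, 0.365]
contact_force: [0.6, -0.5, 0.5]
width: 0.001
```

Emit:
carry_out --series '[[[0,0,-5],0],[[0,0,-9],0],[[0,0,-12],0],[[0,0,-15],0],[[0,0,-17],0],[[0,0,-19],0],[[0,0,-20],0],[[0,0,-20],0]]'

```text
time_s: 8.4
tcp_pos: [0.4658, -0.1039, 0.0714]
tool_rot: [-0.605, 0.606, -0.367, 0.365]
contact_force: [-1.8, -1.0, 2.9]
width: 0.002
```

Emit:
carry_out --series '[[[0,0,20],0],[[0,0,50],0],[[0,0,100],0],[[-20,-30,140],0],[[-50,-70,160],0],[[-80,-120,180],0],[[-110,-165,180],0],[[-140,-210,180],0]]'

```text
time_s: 9.2
tcp_pos: [0.3394, -0.294, 0.2521]
tool_rot: [-0.604, 0.606, -0.366, 0.365]
contact_force: [0.9, -0.8, -0.5]
width: 0.005
```

```bash
python3 - <<'E'
from fit import *
s=snapshot("side");cv2.imwrite("pics/side2.png",cv2.resize(s["img"][120:240,230:390],None,fx=5,fy=5,interpolation=cv2.INTER_CUBIC))
rims(cloud(s),(.5056,-.1799,.481))
s=snapshot("top");cv2.imwrite("pics/top2.png",s["img"])
p,W=fit(s);print(p.round(4));rims(W,p)
o=observe();print(o["time_s"],o["tcp_pos"],o["contact_force"])
E
```

```text
near 199 slope 0.07 z mean 0.0543
far 200 slope 0.001 z mean 0.0544
right 95 slope 0.073 z mean 0.0545
left 109 slope 0.019 z mean 0.0545
[ 0.5061 -0.1803  0.4817]
near 294 slope 0.004 z mean 0.0533
far 291 slope -0.008 z mean 0.0536
right 163 slope -0.017 z mean 0.0536
left 161 slope 0.029 z mean 0.053
9.3 [ 0.33742368 -0.29692482  0.25138932] [-0.08601066 -0.08813154 -0.86359972]
```

View pics/side2.png

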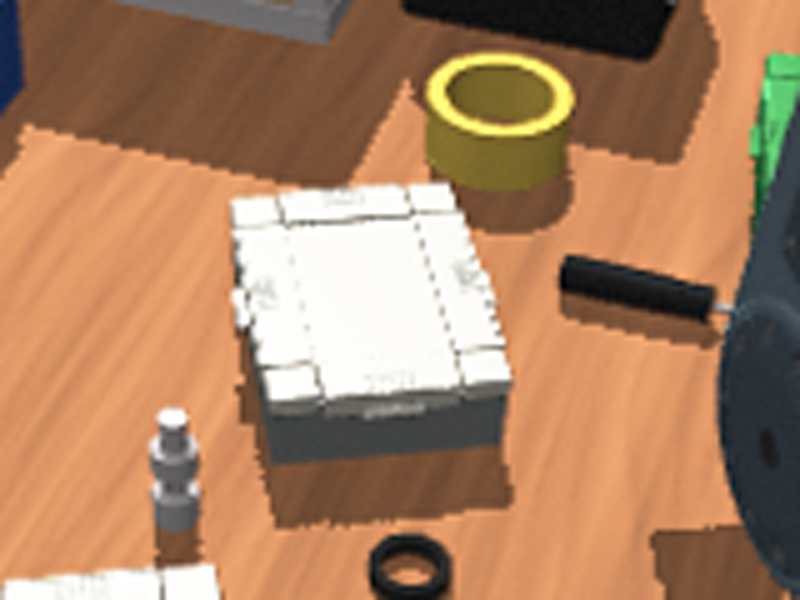

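View pics/top2.png

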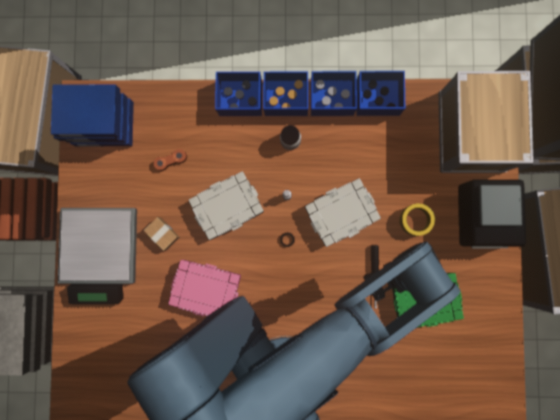

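Both views show all four rims flush on the box at (342,211), and the gripper is clear. I hand the job in.

```bash
python3 -c "
from station import *
print(close_job())"
```

```text
the job is handed in; nothing more can be done
None
```

The seal-kit box is shut on all four sides and the job is handed in; the last clock reading, at my final check, was 9.3 s. I pressed the near, far, right and left rims in turn with the closed fingertips down to flush height, with up to about 18 N of upward force on the tool.

- **Rims:** in the last top view all four are flat, with slopes of 0.00, -0.01, -0.02 and 0.03 rad (near, far, right, left; they were about 0.3–0.4 before). They average about 53–54 mm high.
- **Disagreement:** the side camera gave slopes of about 0.07 for near and right, above the 0.05 limit. I took this as depth noise, because the top camera read close to 0 for both and both look flush in the pictures.
- **Left rim:** the press ended at only 2.9 N, but the rim reads 0.03 rad from above and 0.02 from the side.
- **Box and surroundings:** the box moved less than 1 mm. The other things look unmoved in the pictures. The gripper is about 23 cm above the table and touches nothing.

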